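# Clamp the wet grinder's lid and take off its hub cap

### The job

The table-top grinder is loaded and its lid is on. Swing the clamp lever fully down onto the lid; then, with the clamp down, unscrew the hub cap in the middle of the lid: nobody remembers whether its thread is right- or left-handed, so find out which way it gives (try the other way if one is blocked) and turn it on its seat until it is loose before you lift it off. Finish while holding the cap still in the gripper, about 10 cm above its seat and not put down, with the tumbler, cup and scoop nearby left undisturbed.

Things in the scene. Friction and masses are not known exactly. Their poses are not given: they have to be found in the camera images.
- grinder: Wet grinder, fixed to the counter: white plinth 240 x 260 x 50 mm with a steel drum 170 mm in diameter on it, whose flat steel lid lies 135 mm above the counter. Origin on the counter under the drum's axis; z up; its y axis points from the drum to the clamp, its x axis from the clamp's black pad towards the clamp's pivot.
- hub (a point): The cap's seat: drum axis at lid height (135 mm up). Quick thread inside, hidden, right- or left-handed at random. Wrong way: the cap stops hard after 0.14 rad. Right way: it turns easily, is free to lift straight off from about 0.95 rad (54 deg) on, and meets an end stop at about 1.29 rad (74 deg), still free to lift. It does not rise as it turns (2 mm of play).
- cap: Black hub cap mid-lid: base disc 54 mm across, 6 mm high; on it a round ribbed grip 44 mm across, 34 mm high (top 40 mm above the lid); 0.08 to 0.17 kg. Origin: centre of the disc's underside, z up, x along the thin steel mark on top. Starts tight, x along the grinder's x (to 0.05 rad). Below, an 18 mm thick stem with a 40 mm cross lug reaches 18 mm into the hub. How it turns: see point hub.
- clamp (a joint): Clamp lever's angle, rad: 0 = fully down, lever level with its cross bar on the lid; grows as the black pad end rises, to 1.2. Starts between 0.6 and 1.0 and stays where it is left (needs about 2 N at the pad).
- clamp_pivot (a point): Centre of the lever's hinge pin, 142 mm above the counter, 125 mm to the side of the drum's axis (grinder +y) and 50 mm along grinder +x. The hinge line runs along the grinder's y.
- clamp_pad (a point): Middle of the upper face of the lever's black pad (34 x 30 x 12 mm), 88 mm from the pivot along the lever and 6 mm above the lever's centre line. With the lever down it lies 148 mm above the counter.
- dabba: Closed steel storage tin, fixed, 126 mm in diameter and 160 mm high, on the other side of the grinder from the clamp. Origin at the centre of its underside. Not to be handled.
- tumbler: Loose steel tumbler, 68 mm across the rim, 100 mm high. Origin at the centre of its underside. Leave alone.
- cup: Loose brown ceramic cup with a handle, 76 mm across the rim, 75 mm high. Origin at the centre of its underside. Leave alone.
- scoop: Loose purple plastic scoop, about 160 mm long, bowl 75 x 55 x 32 mm. Origin under the bowl's centre. Leave alone.

How it is judged:
On the way, in this order (a step that is already met when the one before it is completed fails the run):
1. the clamp is swung fully down (under 0.08 rad) with the cap still on its seat (value of joint clamp below 0.08 rad and z of cap in the frame of hub below 0.008 m), for 0.2 s.
2. the cap is turned loose: more than 0.75 rad from its tight position, still on its seat (value of joint clamp below 0.08 rad and angle between the x axis of cap and the x axis of grinder, either way round above 0.75 rad and z of cap in the frame of hub below 0.012 m and horizontal distance between cap and hub below 0.01 m).
At the end, for the whole second after the job is handed in: The clamp is down (under 0.08 rad); the cap is held by the fingers (over 1 N), still (under 0.03 m/s), more than 60 mm above its seat and within 60 mm of the drum's axis, touching nothing of the grinder (value of joint clamp below 0.08 rad and z of cap in the frame of hub above 0.06 m and horizontal distance between cap and hub below 0.06 m and contact force between cap and the fingers above 1 N and contact force between cap and grinder below 0.1 N and linear speed of cap below 0.03 m/s); the arm keeps its last pose, push and grip.
It fails at once if the tumbler is pushed or tipped (distance of tumbler from where it was at the start of the episode above 0.03 m or angle between tumbler's own z axis and vertical above 0.4 rad).
It fails at once if the cup is pushed or tipped (distance of cup from where it was at the start of the episode above 0.03 m or angle between cup's own z axis and vertical above 0.4 rad).
It fails at once if the scoop is pushed or tipped (distance of scoop from where it was at the start of the episode above 0.03 m or angle between scoop's own z axis and vertical above 0.5 rad).
It also fails if it takes over 51 s, if anything falls off the work surface, if the arm or the gripper's body presses on something with over 40 N, if the wrist force passes 120 N, or if a joint passes its speed limit or range.

### The arm

A 6-joint arm with a two-finger parallel gripper is mounted at the origin on the work surface. World frame = base frame: x ahead of the robot, y to its left, z up, the work surface at z = 0. Lengths are in m, angles in rad, forces in N, time in s.
With the tool pointing down it reaches from about 0.35 to 0.875 m from the base axis. Payload 4.2 kg.
Tool frame: the origin (TCP) lies between the finger pads; the fingertips stand 17 mm ahead of it and the grasp point (between the pads) lies 2 mm behind it; z points along the fingers, y is the line along which they close (so a half turn about z gives the same grasp; the last joint's range is limited). The gripper opens to 87 mm and grips with 3 to 60 N. Pads are 19 mm wide; open, the fingers measure 117 mm over their backs; the gripper's body (75 mm by 190 mm) begins 51 mm behind the grasp point.
Start: joints at [-1.09, 0.385, 0.008, 0, -1.194, -0.259], TCP at [0.138, -0.61, 0.24] pointing down, gripper open.
Joint ranges: [-3.14, 3.14], [-1.21, 2.06], [-1.07, 1.41], [-3.16, 2.05], [-2.99, -0.16], [-3.1, 3.1]. Speed limits (rad/s): [2.79, 2.79, 3.14, 3.14, 3.14, 3.14].

### API

Orientations are given as [roll, pitch, yaw] about the fixed x, y, z axes, in that order (R = Rz(yaw) Ry(pitch) Rx(roll)).
In Python, from station import * gives the robot as it stands.
- The arm moves only by the tool send_rows, never from a script. Its argument "series" is a list of rows, each an object of numbers: "tx", "ty", "tz": the shift along the tool's x, y, z in cm; "wx", "wy", "wz": the turn, a rotation vector about the tool's x, y, z in rad. In form: [{"tx": .., "ty": .., "tz": .., "wx": .., "wy": .., "wz": ..}, ...]. A call has 1 to 12 rows; each row shifts and turns the commanded pose from where the row before left it, along the tool's axes as they then stand; what a row does not reach is not made up. A row lasts 1/12 s, in which the tool goes at most 41.7 mm and 7.16 degrees, less where a joint would pass 70% of its speed; a pose out of reach is approached as far as the arm can. A call with a gripper value outside its range is refused whole. "grip" is the finger opening in cm, from 0 to 8.7, set as the call begins (left out, the last holds). The fingers move at their own pace and stop on an object; the grip force is fixed at half the most. Time passes only in rows, so rows that do not move let the fingers close. It gives the time, the measured TCP pose, the force, the opening and the grip force at its end, in the units of the state.
- state(): the state, without advancing time (a new reading comes with each control period).
- read_camera(name): name is "scene" or "top"; returns the picture (480x640x3 uint8, red, green, blue); there is no depth.
- camera_info(name): a dict with "fx", "fy", "cx", "cy" (pixels), "extrinsics" (4x4, takes a point from camera to world coordinates). Camera axes: x right, y down, z forward; pixel columns grow to the right and rows downward; lengths in m; the calibration is good to about 2 mm. A picture is of the moment at which its call begins. camera_info takes no time and is no camera call.
- close_job(): hands the job in; it is judged then, once.
The state is a dict: "time_s": time; "joint_positions": joint angles; "qd": joint speeds; "joint_efforts": joint torques, N m; "tool_pos": TCP position; "orientation": TCP orientation; "contact_force": force on the tool from outside, world axes, zero at the start; "torque": the same for the moment, N m; "width": finger opening in m; "grasp_force": force on a finger pad.
Only numpy, scipy, OpenCV 4.12 (cv2) and the standard library are available. Lean on these libraries where they do the work, as an engineer would, in place of code of your own. Each camera call takes 0.05 s, during which the arm holds its last target. There are 200 camera calls.

## Working session

There is one attempt and no reset: what is moved stays moved. The work goes in short steps, Python scripts to look and compute and a tool call to move; the robot and the scene stay as the last step left them, time stands still between calls to the robot, and variables do not carry over. Pictures are saved under pics/ and viewed, at most 10 in all, crops included, and the job is handed in when it is done.

Besides the shell and the picture viewer there is one more tool, called as name([rows], argument=value, ...), one row to a line, values as JSON. send_rows: Moves the arm, as the interface text tells. Its arguments: {"type":"object","properties":{"series":{"type":"array","items":{"type":"object","properties":{"tx":{"type":"number"},"ty":{"type":"number"},"tz":{"type":"number"},"wx":{"type":"number"},"wy":{"type":"number"},"wz":{"type":"number"}}}},"grip":{"type":"number"}},"required":["series"]}

```bash
mkdir -p pics
python3 - <<'E'
from station import *
import cv2
for n in("scene","top"):
    cv2.imwrite(f"pics/{n}0.png",read_camera(n)[:,:,::-1]); c=camera_info(n); print(n,c)
print(state())
E
```

```text
scene {'fx': 448.13828122422973, 'fy': 448.13828122422973, 'cx': 311.6857822527807, 'cy': 236.61153179173482, 'extrinsics': array([[-0.333932  ,  0.6439345 , -0.68835876,  1.16959585],
       [ 0.94247889,  0.23966539, -0.23301083,  0.211836  ],
       [ 0.01493206, -0.72657337, -0.68692662,  0.65592358],
       [ 0.        ,  0.        ,  0.        ,  1.        ]])}
top {'fx': 614.2726435096172, 'fy': 614.2726435096172, 'cx': 322.10665105639237, 'cy': 237.0811618647578, 'extrinsics': array([[-0.0200859 , -0.99616936,  0.08510675,  0.49125247],
       [-0.99978252,  0.02049028,  0.00388053,  0.01300881],
       [-0.00560953, -0.0850103 , -0.99636428,  1.37972279],
       [ 0.        ,  0.        ,  0.        ,  1.        ]])}
{'time_s': 0.1, 'joint_positions': array([-1.09042528e+00,  3.85464512e-01,  6.80076428e-03, -4.30387003e-04,
       -1.19401858e+00, -2.58589733e-01]), 'qd': array([ 0.00079624, -0.00122653,  0.00478202,  0.00155792,  0.00063632,
       -0.00109833]), 'joint_efforts': array([-2.72134162e-05, -3.91690600e+01,  1.87933767e+01,  4.23192680e+00,
        1.34221319e-02, -7.83059659e-05]), 'tool_pos': array([ 0.13738373, -0.60920631,  0.23859377]), 'orientation': array([ 3.13966707e+00, -9.56892146e-05, -2.91996997e+00]), 'contact_force': array([-0.1240936 ,  0.41261571,  0.29144595]), 'torque': array([0.00021969, 0.0304568 , 0.0018372 ]), 'grasp_force': 0.0, 'width': 0.08690430847637612}
```

View pics/scene0.png

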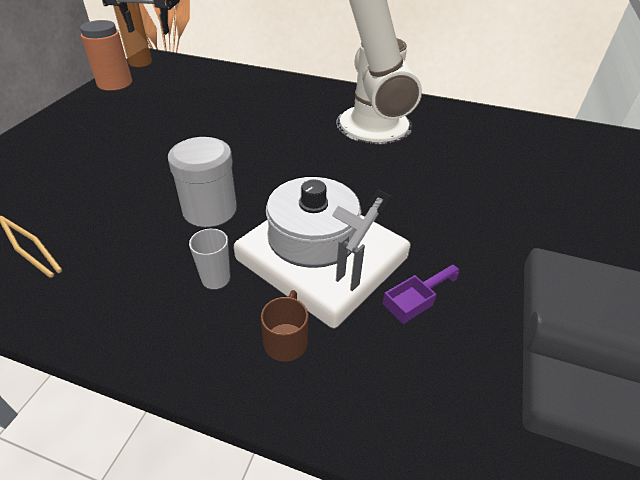

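View pics/top0.png

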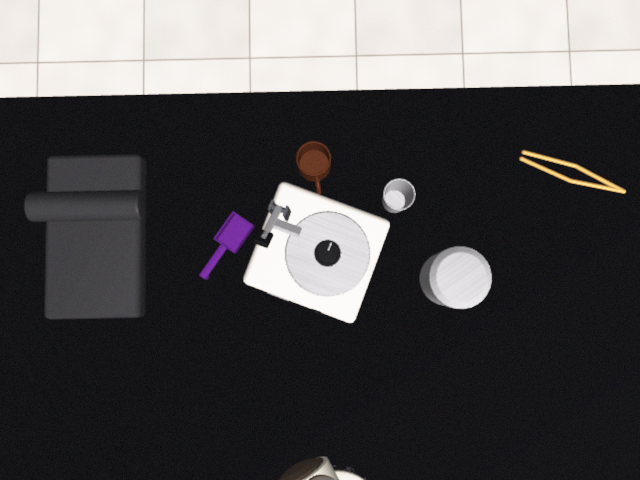

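The top view shows the cap at (327,252), the plinth corners at (285,183), (389,222), (353,322) and (244,284), and the clamp pad at (264,239). In the scene view the pad is at (383,199) and the cap top at (313,187). Next I'll fit the grinder pose and lever angle.

```bash
cat > h.py <<'E'
from station import *
import numpy as np, cv2
from scipy.optimize import least_squares
from scipy.spatial.transform import Rotation as Ro
def proj(n,P):
    c=camera_info(n);E=np.linalg.inv(c["extrinsics"]);p=(E[:3,:3]@np.atleast_2d(P).T).T+E[:3,3]
    return np.c_[c["fx"]*p[:,0]/p[:,2]+c["cx"],c["fy"]*p[:,1]/p[:,2]+c["cy"]]
def g2w(x,y,yaw,P):
    c,s=np.cos(yaw),np.sin(yaw);P=np.atleast_2d(P)
    return np.c_[x+c*P[:,0]-s*P[:,1],y+s*P[:,0]+c*P[:,1],P[:,2]]
def lever(t,d,h): return [.05-d*np.cos(t)+h*np.sin(t),.125,.142+d*np.sin(t)+h*np.cos(t)]
E
python3 - <<'E'
from h import *
im=cv2.imread("pics/top0.png");sc=cv2.imread("pics/scene0.png")
g=cv2.cvtColor(im,cv2.COLOR_BGR2GRAY)
m=np.zeros_like(g);cv2.circle(m,(327,253),24,255,-1)
d=((g<80)&(m>0)).astype(np.uint8);_,_,st,ce=cv2.connectedComponentsWithStats(d);k=1+np.argmax(st[1:,4]);print("cap",st[k],ce[k])
cap=ce[k]
gs=(im[:,:,:].min(2)>140).astype(np.uint8);gs[:100]=0
_,l,st2,_=cv2.connectedComponentsWithStats(gs);k=l[270,270];print(st2[k])
C,_=cv2.findContours((l==k).astype(np.uint8),cv2.RETR_EXTERNAL,cv2.CHAIN_APPROX_NONE)
r=cv2.minAreaRect(C[0]);box=cv2.boxPoints(r);print(box)
def f(p):
    x,y,w,t,oy=p
    e=[proj("top",g2w(x,y,w,[0,0,.165]))[0]-cap]
    cor=proj("top",g2w(x,y,w,[[sx*.12,sy*.13+oy,.05] for sx in(1,-1) for sy in(1,-1)]))
    for q in cor: e.append(.7*(q-box[np.argmin(((box-q)**2).sum(1))]))
    P=g2w(x,y,w,lever(t,.088,.003))
    e+=[proj("top",P)[0]-[264,239],proj("scene",P)[0]-[383,199],proj("scene",g2w(x,y,w,[0,0,.175]))[0]-[313.5,186]]
    return np.concatenate(e)
best=min((least_squares(f,[.47,.0,-.35,t,.0],loss="soft_l1") for t in(.6,.8,1)),key=lambda s:s.cost)
print(best.x,best.cost,best.fun.reshape(-1,2).round(1))
p=best.x;T=p[3]
for n,I in(("top",im),("scene",sc)):
    pts=[[0,0,.135],[0,0,.175],[.05,.125,.142]]+[lever(T,.088,6e-3)]+[lever(T,.105,h) for h in(-6e-3,6e-3)]
    Q=proj(n,g2w(*p[:3],pts)); 
    for q in Q: cv2.circle(I,tuple(int(v*16) for v in q),16,(0,0,255),1,shift=4)
    a,b=(230,160) if n=="top" else (230,160)
    cv2.imwrite(f"pics/{n}1.png",cv2.resize(I[b:b+180,a:a+200],None,fx=3,fy=3,interpolation=cv2.INTER_CUBIC))
cv2.imwrite("pics/both1.png",cv2.resize(np.hstack([cv2.imread("pics/top1.png"),cv2.imread("pics/scene1.png")]),(800,360)))
for n,P in(("orig",[0,0,0]),("pivot",[.05,.125,.142]),("pad",lever(T,.088,.006)),("paddown",lever(0,.088,.006))): print(n,g2w(*p[:3],P))
E
```

```text
cap [315 240  25  26 477] [326.87002096 253.0524109 ]
[  243   183   147   140 12112]
[[241.10257 283.2232 ]
 [279.3173  180.04344]
 [391.29074 221.51508]
 [353.07602 324.69482]]
[ 0.56273672  0.00842837 -0.36995361  0.6531272   0.02537769] 4.527681671184291 [[ 0.3  0.2]
 [-0.2  0.4]
 [-0.2 -0.3]
 [-0.5  0.5]
 [ 0.4  0.6]
 [-0.8 -0.1]
 [-3.5  1.5]
 [ 0.3 -0.1]]
orig [[0.56273672 0.00842837 0.        ]]
pivot [[0.65455045 0.10689278 0.142     ]]
pad [[0.59278969 0.13084421 0.20024034]]
paddown [[0.57250417 0.13871113 0.148     ]]
```

View pics/both1.png

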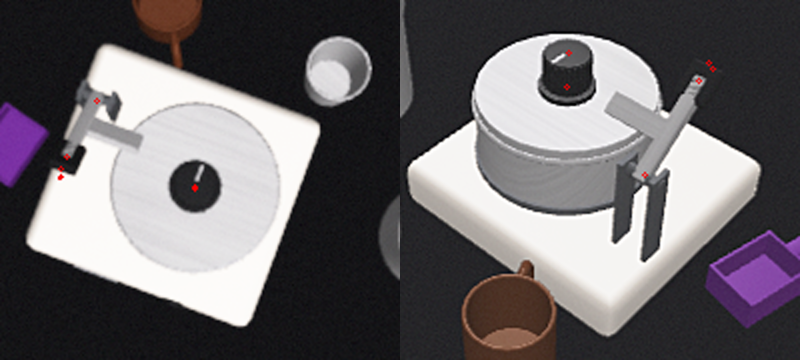

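send_rows([
  {"tz": -0.4, "wz": -0.1125},
  {"tz": -0.4, "wz": -0.1125},
  {"tz": -0.4, "wz": -0.1125},
  {"tz": -0.4, "wz": -0.1125},
  {"tz": -0.4, "wz": -0.1125},
  {"tz": -0.4, "wz": -0.1125},
  {"tz": -0.4, "wz": -0.1125},
  {"tz": -0.4, "wz": -0.1125},
  {"tz": -0.4, "wz": -0.1125},
  {"tz": -0.4, "wz": -0.1125},
  {"tz": -0.4, "wz": -0.1125},
  {"tz": -0.4, "wz": -0.1125},
], grip=0)

```text
validation failed for argument at $.se...
```

send_rows([
  {"tx": -3, "ty": -1.9},
  {"tx": -3, "ty": -1.9},
  {"tx": -3, "ty": -1.9},
  {"tx": -3, "ty": -1.9},
  {"tx": -3, "ty": -1.9},
  {"tx": -3, "ty": -1.9},
  {"tx": -3, "ty": -1.9},
  {"tx": -3, "ty": -1.9},
  {"tx": -3, "ty": -1.9},
  {"tx": -3, "ty": -1.9},
  {"tx": -3, "ty": -1.9},
  {"tx": -3, "ty": -1.9},
])

```text
validation failed for argument at $.se...
```

send_rows([
  {"tx": -3, "ty": -1.9},
  {"tx": -3, "ty": -1.9},
  {"tx": -3, "ty": -1.9},
  {"tx": -3, "ty": -1.9},
  {"tx": -3, "ty": -1.9},
  {"tx": -3, "ty": -1.9},
  {"tx": -3, "ty": -1.9},
  {"tx": -3, "ty": -1.9},
  {"tx": -3, "ty": -1.9},
  {"tx": -3, "ty": -1.9},
  {"tx": -3, "ty": -1.9},
  {},
])

```text
validation failed for argument at $.se...
```

send_rows([
  {"tx": 0, "ty": 0, "tz": -0.4, "wx": 0, "wy": 0, "wz": -0.1125},
  {"tx": 0, "ty": 0, "tz": -0.4, "wx": 0, "wy": 0, "wz": -0.1125},
  {"tx": 0, "ty": 0, "tz": -0.4, "wx": 0, "wy": 0, "wz": -0.1125},
  {"tx": 0, "ty": 0, "tz": -0.4, "wx": 0, "wy": 0, "wz": -0.1125},
  {"tx": 0, "ty": 0, "tz": -0.4, "wx": 0, "wy": 0, "wz": -0.1125},
  {"tx": 0, "ty": 0, "tz": -0.4, "wx": 0, "wy": 0, "wz": -0.1125},
  {"tx": 0, "ty": 0, "tz": -0.4, "wx": 0, "wy": 0, "wz": -0.1125},
  {"tx": 0, "ty": 0, "tz": -0.4, "wx": 0, "wy": 0, "wz": -0.1125},
  {"tx": 0, "ty": 0, "tz": -0.4, "wx": 0, "wy": 0, "wz": -0.1125},
  {"tx": 0, "ty": 0, "tz": -0.4, "wx": 0, "wy": 0, "wz": -0.1125},
  {"tx": 0, "ty": 0, "tz": -0.4, "wx": 0, "wy": 0, "wz": -0.1125},
  {"tx": 0, "ty": 0, "tz": -0.4, "wx": 0, "wy": 0, "wz": -0.1125},
], grip=0)

```text
time_s: 1.1
tool_pos: [0.1375, -0.6094, 0.2871]
orientation: [3.141, 0.001, -1.564]
contact_force: [-0.2, -0.2, 0.0]
width: 0.015
grasp_force: 0.0
```

send_rows([
  {"tx": -3, "ty": -1.9, "tz": 0, "wx": 0, "wy": 0, "wz": 0},
  {"tx": -3, "ty": -1.9, "tz": 0, "wx": 0, "wy": 0, "wz": 0},
  {"tx": -3, "ty": -1.9, "tz": 0, "wx": 0, "wy": 0, "wz": 0},
  {"tx": -3, "ty": -1.9, "tz": 0, "wx": 0, "wy": 0, "wz": 0},
  {"tx": -3, "ty": -1.9, "tz": 0, "wx": 0, "wy": 0, "wz": 0},
  {"tx": -3, "ty": -1.9, "tz": 0, "wx": 0, "wy": 0, "wz": 0},
  {"tx": -3, "ty": -1.9, "tz": 0, "wx": 0, "wy": 0, "wz": 0},
  {"tx": -3, "ty": -1.9, "tz": 0, "wx": 0, "wy": 0, "wz": 0},
  {"tx": -3, "ty": -1.9, "tz": 0, "wx": 0, "wy": 0, "wz": 0},
  {"tx": -3, "ty": -1.9, "tz": 0, "wx": 0, "wy": 0, "wz": 0},
  {"tx": -3, "ty": -1.9, "tz": 0, "wx": 0, "wy": 0, "wz": 0},
  {"tx": -3, "ty": -1.9, "tz": 0, "wx": 0, "wy": 0, "wz": 0},
])

```text
time_s: 2.1
tool_pos: [0.3654, -0.2477, 0.2874]
orientation: [3.141, 0.0, -1.57]
contact_force: [1.7, -0.5, -0.1]
width: 0.0005
grasp_force: 0.0
```

send_rows([
  {"tx": -3, "ty": -1.9, "tz": 0, "wx": 0, "wy": 0, "wz": 0},
  {"tx": -3, "ty": -1.9, "tz": 0, "wx": 0, "wy": 0, "wz": 0},
  {"tx": -3, "ty": -1.9, "tz": 0, "wx": 0, "wy": 0, "wz": 0},
  {"tx": -3, "ty": -1.9, "tz": 0, "wx": 0, "wy": 0, "wz": 0},
  {"tx": -3, "ty": -1.9, "tz": 0, "wx": 0, "wy": 0, "wz": 0},
  {"tx": -3, "ty": -1.9, "tz": 0, "wx": 0, "wy": 0, "wz": 0},
  {"tx": -3, "ty": -1.9, "tz": 0, "wx": 0, "wy": 0, "wz": 0},
  {"tx": -3, "ty": -1.9, "tz": 0, "wx": 0, "wy": 0, "wz": 0},
  {"tx": -3, "ty": -1.9, "tz": 0, "wx": 0, "wy": 0, "wz": 0},
  {"tx": -3, "ty": -1.9, "tz": 0, "wx": 0, "wy": 0, "wz": 0},
  {"tx": -3, "ty": -1.9, "tz": 0, "wx": 0, "wy": 0, "wz": 0},
  {"tx": 0, "ty": 0, "tz": 0, "wx": 0, "wy": 0, "wz": 0},
])

```text
time_s: 3.1
tool_pos: [0.5762, 0.0852, 0.2857]
orientation: [3.141, 0.0, -1.566]
contact_force: [0.3, -1.2, 0.4]
width: 0.0002
grasp_force: 0.0
```

send_rows([
  {"tx": -2.3, "ty": -0.8, "tz": 0, "wx": 0, "wy": 0, "wz": 0},
  {"tx": -2.3, "ty": -0.8, "tz": 0, "wx": 0, "wy": 0, "wz": 0},
  {"tx": 0, "ty": 0, "tz": 1.7, "wx": 0, "wy": 0, "wz": 0},
  {"tx": 0, "ty": 0, "tz": 1.7, "wx": 0, "wy": 0, "wz": 0},
  {"tx": 0, "ty": 0, "tz": 1.7, "wx": 0, "wy": 0, "wz": 0},
  {"tx": -0.08, "ty": 0.2, "tz": 0.5, "wx": 0, "wy": 0, "wz": 0},
  {"tx": 0, "ty": 0, "tz": 0.5, "wx": 0, "wy": 0, "wz": 0},
  {"tx": 0, "ty": 0, "tz": 0.5, "wx": 0, "wy": 0, "wz": 0},
  {"tx": 0, "ty": 0, "tz": 0.5, "wx": 0, "wy": 0, "wz": 0},
])

```text
time_s: 3.85
tool_pos: [0.5885, 0.1277, 0.2177]
orientation: [-3.139, 0.001, -1.57]
contact_force: [-0.4, -0.2, 0.7]
width: 0.0005
grasp_force: 0.6
```

send_rows([
  {"tx": -0.08, "ty": 0.2, "tz": 0.5, "wx": 0, "wy": 0, "wz": 0},
  {"tx": -0.08, "ty": 0.2, "tz": 0.5, "wx": 0, "wy": 0, "wz": 0},
  {"tx": -0.08, "ty": 0.2, "tz": 0.5, "wx": 0, "wy": 0, "wz": 0},
  {"tx": 0, "ty": 0, "tz": 0, "wx": 0, "wy": 0, "wz": 0},
])

```text
time_s: 4.18
tool_pos: [0.581, 0.13, 0.2004]
orientation: [3.14, -0.0, -1.57]
contact_force: [-0.7, -0.0, -0.2]
width: 0.0007
grasp_force: 0.1
```

Run:
```python
from h import *
a=read_camera("top")[160:340,230:430,::-1];b=read_camera("scene")[140:320,250:450,::-1]
cv2.imwrite("pics/c2.png",cv2.resize(np.hstack([a,b]),(800,360),interpolation=cv2.INTER_CUBIC))
```

```text
(no output)
```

View pics/c2.png

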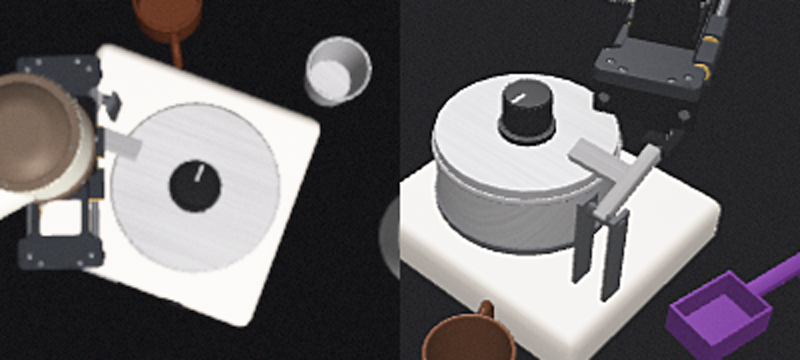

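The fingers are at the pad (around (670,135) in the crop), and the lever already looks lower. I'll keep pressing along the arc.

send_rows([
  {"tx": -0.1, "ty": 0.2, "tz": 0.5, "wx": 0, "wy": 0, "wz": 0},
  {"tx": -0.1, "ty": 0.1, "tz": 0.5, "wx": 0, "wy": 0, "wz": 0},
  {"tx": -0.1, "ty": 0.1, "tz": 0.5, "wx": 0, "wy": 0, "wz": 0},
  {"tx": -0.1, "ty": 0.1, "tz": 0.5, "wx": 0, "wy": 0, "wz": 0},
  {"tx": -0.1, "ty": 0, "tz": 0.5, "wx": 0, "wy": 0, "wz": 0},
  {"tx": 0, "ty": 0, "tz": 0.5, "wx": 0, "wy": 0, "wz": 0},
  {"tx": 0, "ty": 0, "tz": 0.3, "wx": 0, "wy": 0, "wz": 0},
  {"tx": 0, "ty": 0, "tz": 0, "wx": 0, "wy": 0, "wz": 0},
])

```text
time_s: 4.95
tool_pos: [0.5765, 0.135, 0.1675]
orientation: [3.14, -0.0, -1.57]
contact_force: [0.4, 0.5, -0.3]
width: 0.0001
grasp_force: 0.0
```

send_rows([
  {"tx": 0, "ty": 0, "tz": 0.2, "wx": 0, "wy": 0, "wz": 0},
  {"tx": 0, "ty": 0, "tz": 0.1, "wx": 0, "wy": 0, "wz": 0},
  {"tx": 0, "ty": 0, "tz": 0, "wx": 0, "wy": 0, "wz": 0},
  {"tx": 0, "ty": 0, "tz": 0, "wx": 0, "wy": 0, "wz": 0},
])

```text
time_s: 5.28
tool_pos: [0.5769, 0.1349, 0.1656]
orientation: [-3.141, 0.0, -1.57]
contact_force: [-0.8, -0.6, 0.5]
width: 0.0007
grasp_force: 0.0
```

Run:
```python
from h import *
a=read_camera("top")[160:340,230:430,::-1];b=read_camera("scene")[140:320,250:450,::-1]
cv2.imwrite("pics/c3.png",cv2.resize(np.hstack([a,b]),(800,360),interpolation=cv2.INTER_CUBIC))
```

```text
(no output)
```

View pics/c3.png

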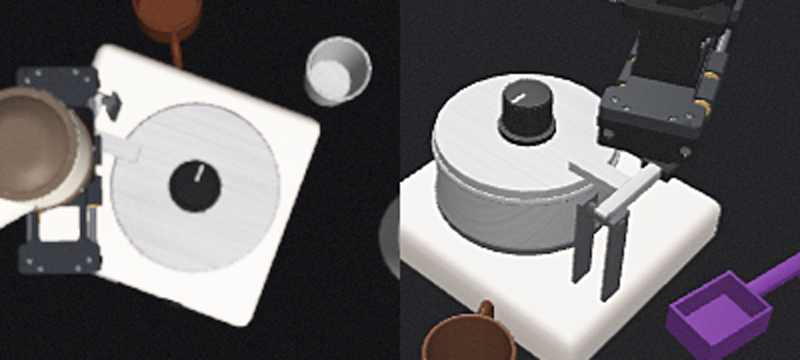

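The lever is nearly level and the cross bar is close to the lid. I'll press in 1 mm steps until the force rises.

send_rows([
  {"tx": 0, "ty": 0, "tz": 0.1, "wx": 0, "wy": 0, "wz": 0},
  {"tx": 0, "ty": 0, "tz": 0.1, "wx": 0, "wy": 0, "wz": 0},
  {"tx": 0, "ty": 0, "tz": 0, "wx": 0, "wy": 0, "wz": 0},
])

```text
time_s: 5.63
tool_pos: [0.5769, 0.135, 0.1653]
orientation: [-3.141, -0.0, -1.569]
contact_force: [-3.7, -0.3, 7.4]
width: 0.0005
grasp_force: 3.7
```

send_rows([
  {"tx": 0, "ty": 0, "tz": 0.1, "wx": 0, "wy": 0, "wz": 0},
  {"tx": 0, "ty": 0, "tz": 0, "wx": 0, "wy": 0, "wz": 0},
])

```text
time_s: 5.8
tool_pos: [0.5769, 0.135, 0.1652]
orientation: [-3.14, -0.0, -1.569]
contact_force: [-3.7, -0.5, 11.2]
width: 0.0011
grasp_force: 5.5
```

Hard stop with the fingertips at 148 mm and 11 N, so the clamp is fully down. I'll go up and over the cap.

send_rows([
  {"tx": 0, "ty": 0, "tz": -2, "wx": 0, "wy": 0, "wz": 0},
  {"tx": 0, "ty": 0, "tz": -3, "wx": 0, "wy": 0, "wz": 0},
  {"tx": 0, "ty": 0, "tz": -3, "wx": 0, "wy": 0, "wz": 0},
  {"tx": 0, "ty": 0, "tz": -1, "wx": 0, "wy": 0, "wz": 0},
])

```text
time_s: 6.13
tool_pos: [0.5788, 0.1354, 0.2576]
orientation: [-3.133, 0.002, -1.569]
contact_force: [0.2, 0.6, 1.2]
width: 0.0004
grasp_force: 0.0
```

send_rows([
  {"tx": 2, "ty": 0.2, "tz": 0, "wx": 0, "wy": 0, "wz": 0},
  {"tx": 3, "ty": 0.3, "tz": 0, "wx": 0, "wy": 0, "wz": 0},
  {"tx": 3, "ty": 0.4, "tz": 0, "wx": 0, "wy": 0, "wz": 0},
  {"tx": 3, "ty": 0.3, "tz": 0, "wx": 0, "wy": 0, "wz": 0},
  {"tx": 1.7, "ty": 0.2, "tz": 0, "wx": 0, "wy": 0, "wz": 0},
  {"tx": 0, "ty": 0, "tz": 0, "wx": 0, "wy": 0, "wz": 0},
  {"tx": 0, "ty": 0, "tz": 0, "wx": 0, "wy": 0, "wz": 0},
], grip=6.5)

```text
time_s: 6.72
tool_pos: [0.5627, 0.0072, 0.2523]
orientation: [3.142, 0.0, -1.572]
contact_force: [1.4, 0.9, -1.0]
width: 0.0393
grasp_force: 0.0
```

Run:
```python
from h import *
a=read_camera("top")[160:340,230:430,::-1];b=read_camera("scene")[140:320,250:450,::-1]
cv2.imwrite("pics/c4.png",cv2.resize(np.hstack([a,b]),(800,360),interpolation=cv2.INTER_CUBIC))
```

```text
(no output)
```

View pics/c4.png

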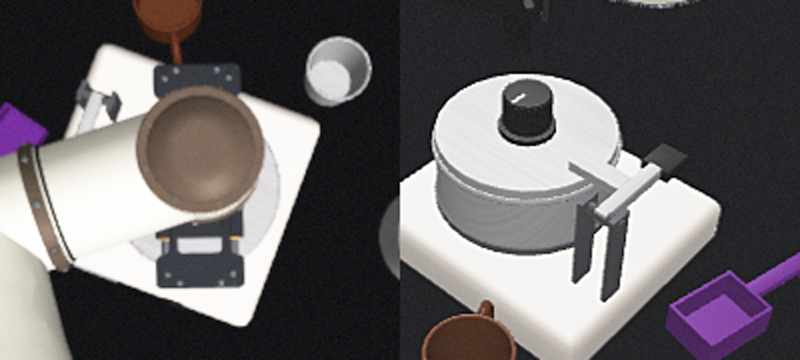

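The lever is level with its cross bar on the lid, and the cap is still seated. I'll descend over the cap.

send_rows([
  {"tx": -0.1, "ty": 0, "tz": 0, "wx": 0, "wy": 0, "wz": 0},
  {"tx": 0, "ty": 0, "tz": 0, "wx": 0, "wy": 0, "wz": 0},
  {"tx": 0, "ty": 0, "tz": 1.5, "wx": 0, "wy": 0, "wz": 0},
  {"tx": 0, "ty": 0, "tz": 1.5, "wx": 0, "wy": 0, "wz": 0},
  {"tx": 0, "ty": 0, "tz": 1, "wx": 0, "wy": 0, "wz": 0},
  {"tx": 0, "ty": 0, "tz": 1, "wx": 0, "wy": 0, "wz": 0},
  {"tx": 0, "ty": 0, "tz": 1, "wx": 0, "wy": 0, "wz": 0},
  {"tx": 0, "ty": 0, "tz": 1, "wx": 0, "wy": 0, "wz": 0},
  {"tx": 0, "ty": 0, "tz": 1, "wx": 0, "wy": 0, "wz": 0},
  {"tx": 0, "ty": 0, "tz": 0.7, "wx": 0, "wy": 0, "wz": 0},
  {"tx": 0, "ty": 0, "tz": 0, "wx": 0, "wy": 0, "wz": 0},
  {"tx": 0, "ty": 0, "tz": 0, "wx": 0, "wy": 0, "wz": 0},
])

```text
time_s: 7.82
tool_pos: [0.5629, 0.0089, 0.1652]
orientation: [3.141, -0.0, -1.57]
contact_force: [0.1, 0.3, -0.1]
width: 0.0655
grasp_force: 0.0
```

send_rows([
  {"tx": 0, "ty": 0, "tz": 0, "wx": 0, "wy": 0, "wz": 0},
  {"tx": 0, "ty": 0, "tz": 0, "wx": 0, "wy": 0, "wz": 0},
  {"tx": 0, "ty": 0, "tz": 0, "wx": 0, "wy": 0, "wz": 0},
  {"tx": 0, "ty": 0, "tz": 0, "wx": 0, "wy": 0, "wz": 0},
  {"tx": 0, "ty": 0, "tz": 0, "wx": 0, "wy": 0, "wz": 0},
  {"tx": 0, "ty": 0, "tz": 0, "wx": 0, "wy": 0, "wz": 0},
], grip=3.5)

```text
time_s: 8.32
tool_pos: [0.5637, 0.0091, 0.1662]
orientation: [-3.139, 0.0, -1.57]
contact_force: [1.9, -0.3, 1.6]
width: 0.0436
grasp_force: 30.0
```

Gripped at 43.6 mm with little side force. Test turn one way.

send_rows([
  {"tx": 0, "ty": 0, "tz": 0, "wx": 0, "wy": 0, "wz": 0.05},
  {"tx": 0, "ty": 0, "tz": 0, "wx": 0, "wy": 0, "wz": 0.05},
  {"tx": 0, "ty": 0, "tz": 0, "wx": 0, "wy": 0, "wz": 0.05},
  {"tx": 0, "ty": 0, "tz": 0, "wx": 0, "wy": 0, "wz": 0.05},
  {"tx": 0, "ty": 0, "tz": 0, "wx": 0, "wy": 0, "wz": 0.05},
  {"tx": 0, "ty": 0, "tz": 0, "wx": 0, "wy": 0, "wz": 0},
])

```text
time_s: 8.82
tool_pos: [0.5645, 0.0096, 0.1663]
orientation: [-3.138, 0.002, -1.819]
contact_force: [3.3, 1.2, 0.3]
width: 0.0431
grasp_force: 30.0
```

```bash
python3 -c "
from station import *
s=state();print(s['orientation'],s['torque'],s['contact_force'],s['joint_efforts'][5])"
```

```text
[-3.13784615e+00  1.81875618e-03 -1.81862391e+00] [ 0.46610461 -0.91152224  0.36467924] [3.32211767 1.19261772 0.31801614] -0.6483332253992558
```

send_rows([
  {"tx": 0, "ty": 0, "tz": 0, "wx": 0, "wy": 0, "wz": 0.05},
  {"tx": 0, "ty": 0, "tz": 0, "wx": 0, "wy": 0, "wz": 0.05},
])

```text
time_s: 8.98
tool_pos: [0.5645, 0.0096, 0.1664]
orientation: [-3.138, 0.002, -1.917]
contact_force: [2.8, 0.8, -0.1]
width: 0.0438
grasp_force: 30.0
```

```bash
python3 -c "
from station import *
s=state();print(s['orientation'],s['torque'],s['contact_force'],s['joint_efforts'][5])"
```

```text
[-3.13795645e+00  1.56120714e-03 -1.91681540e+00] [-0.04894748 -0.79634034  0.88170237] [ 2.7689529   0.8094788  -0.10124879] -0.5021031573414803
```

send_rows([
  {"tx": 0, "ty": 0, "tz": 0, "wx": 0, "wy": 0, "wz": -0.05},
  {"tx": 0, "ty": 0, "tz": 0, "wx": 0, "wy": 0, "wz": -0.05},
  {"tx": 0, "ty": 0, "tz": 0, "wx": 0, "wy": 0, "wz": -0.05},
  {"tx": 0, "ty": 0, "tz": 0, "wx": 0, "wy": 0, "wz": -0.05},
  {"tx": 0, "ty": 0, "tz": 0, "wx": 0, "wy": 0, "wz": -0.05},
  {"tx": 0, "ty": 0, "tz": 0, "wx": 0, "wy": 0, "wz": -0.05},
])

```text
time_s: 9.48
tool_pos: [0.5638, 0.0094, 0.1663]
orientation: [-3.139, 0.001, -1.616]
contact_force: [1.0, 0.1, 2.0]
width: 0.0433
grasp_force: 30.0
```

```bash
python3 -c "
from station import *
s=state();print(s['orientation'],s['torque'],s['contact_force'],s['joint_efforts'][5])"
```

```text
[-3.13913436e+00  9.04926882e-04 -1.61631540e+00] [ 0.47019085 -0.42771005 -0.0508091 ] [1.0134288  0.14423078 1.98784044] -0.34588093869388103
```

send_rows([
  {"tx": 0, "ty": 0, "tz": 0, "wx": 0, "wy": 0, "wz": -0.05},
  {"tx": 0, "ty": 0, "tz": 0, "wx": 0, "wy": 0, "wz": -0.05},
  {"tx": 0, "ty": 0, "tz": 0, "wx": 0, "wy": 0, "wz": -0.05},
  {"tx": 0, "ty": 0, "tz": 0, "wx": 0, "wy": 0, "wz": -0.05},
  {"tx": 0, "ty": 0, "tz": 0, "wx": 0, "wy": 0, "wz": -0.05},
  {"tx": 0, "ty": 0, "tz": 0, "wx": 0, "wy": 0, "wz": -0.05},
])

```text
time_s: 9.98
tool_pos: [0.564, 0.0094, 0.1663]
orientation: [-3.139, 0.0, -1.316]
contact_force: [2.5, 1.3, 2.3]
width: 0.0435
grasp_force: 30.0
```

```bash
python3 -c "
from station import *
s=state();print(s['orientation'],s['torque'],s['contact_force'],s['joint_efforts'][5])"
```

```text
[-3.13852777e+00  1.17924068e-04 -1.31622020e+00] [ 0.49251367 -0.58834507 -0.06259302] [2.53358693 1.29191949 2.31395636] -0.34802399575710297
```

One way reads about 0.4–0.9 N m of resistance (blocked, grip slipping); the other turns with about 0.06 N m. I'll continue in the free direction.

send_rows([
  {"tx": 0, "ty": 0, "tz": 0, "wx": 0, "wy": 0, "wz": -0.06},
  {"tx": 0, "ty": 0, "tz": 0, "wx": 0, "wy": 0, "wz": -0.06},
  {"tx": 0, "ty": 0, "tz": 0, "wx": 0, "wy": 0, "wz": -0.06},
  {"tx": 0, "ty": 0, "tz": 0, "wx": 0, "wy": 0, "wz": -0.06},
  {"tx": 0, "ty": 0, "tz": 0, "wx": 0, "wy": 0, "wz": -0.06},
  {"tx": 0, "ty": 0, "tz": 0, "wx": 0, "wy": 0, "wz": -0.06},
])

```text
time_s: 10.48
tool_pos: [0.5641, 0.0095, 0.1663]
orientation: [-3.138, -0.001, -0.956]
contact_force: [2.2, 2.0, 0.9]
width: 0.0436
grasp_force: 30.0
```

```bash
python3 -c "
from station import *
s=state();print(s['orientation'],s['torque'],s['contact_force'],s['joint_efforts'][5])"
```

```text
[-3.13828227e+00 -1.10182229e-03 -9.55755197e-01] [ 0.44822215 -0.6762596  -0.03719553] [2.18757976 2.0222798  0.93879598] -0.4298839811235666
```

send_rows([
  {"tx": 0, "ty": 0, "tz": 0, "wx": 0, "wy": 0, "wz": -0.06},
  {"tx": 0, "ty": 0, "tz": 0, "wx": 0, "wy": 0, "wz": -0.06},
  {"tx": 0, "ty": 0, "tz": 0, "wx": 0, "wy": 0, "wz": -0.06},
  {"tx": 0, "ty": 0, "tz": 0, "wx": 0, "wy": 0, "wz": -0.06},
  {"tx": 0, "ty": 0, "tz": 0, "wx": 0, "wy": 0, "wz": -0.06},
  {"tx": 0, "ty": 0, "tz": 0, "wx": 0, "wy": 0, "wz": -0.06},
])

```text
time_s: 10.98
tool_pos: [0.5643, 0.0096, 0.1663]
orientation: [-3.139, -0.002, -0.596]
contact_force: [2.8, 2.4, 1.2]
width: 0.0431
grasp_force: 30.0
```

Run:
```python
from h import *
s=state();print(s['orientation'],s['torque'],s['contact_force'],s['joint_efforts'][5])
a=read_camera("top")[160:340,230:430,::-1];b=read_camera("scene")[140:320,230:430,::-1]
cv2.imwrite("pics/c5.png",cv2.resize(np.hstack([a,b]),(800,360),interpolation=cv2.INTER_CUBIC))
```

```text
[-3.13854005e+00 -2.40312921e-03 -5.95724271e-01] [ 0.44854639 -0.68516628 -0.0737926 ] [2.79612572 2.38171611 1.17049359] -0.4314029775559902
```

View pics/c5.png

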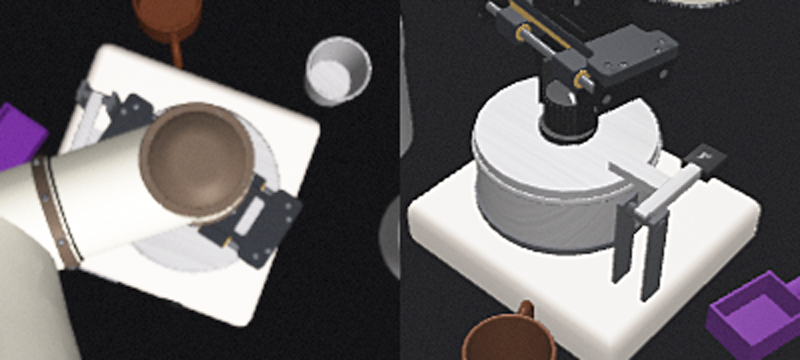

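The grip is still around the cap, the clamp is down and the turning torque stayed small, so the cap has turned 1.0–1.2 rad. A bit more turn, then a gentle trial lift.

send_rows([
  {"tx": 0, "ty": 0, "tz": 0, "wx": 0, "wy": 0, "wz": -0.04},
  {"tx": 0, "ty": 0, "tz": 0, "wx": 0, "wy": 0, "wz": -0.03},
  {"tx": 0, "ty": 0, "tz": 0, "wx": 0, "wy": 0, "wz": 0},
  {"tx": 0, "ty": 0, "tz": 0, "wx": 0, "wy": 0, "wz": 0},
  {"tx": 0, "ty": 0, "tz": -0.3, "wx": 0, "wy": 0, "wz": 0},
  {"tx": 0, "ty": 0, "tz": -0.3, "wx": 0, "wy": 0, "wz": 0},
  {"tx": 0, "ty": 0, "tz": 0, "wx": 0, "wy": 0, "wz": 0},
])

```text
time_s: 11.67
tool_pos: [0.5638, 0.0088, 0.1717]
orientation: [-3.141, -0.002, -0.531]
contact_force: [5.5, 0.8, 0.6]
width: 0.0434
grasp_force: 30.0
```

It lifts freely, with no vertical pull. I'll raise it to about 10 cm.

send_rows([
  {"tx": 0, "ty": 0, "tz": -0.5, "wx": 0, "wy": 0, "wz": 0},
  {"tx": 0, "ty": 0, "tz": -0.5, "wx": 0, "wy": 0, "wz": 0},
  {"tx": 0, "ty": 0, "tz": -0.7, "wx": 0, "wy": 0, "wz": 0},
  {"tx": 0, "ty": 0, "tz": -1, "wx": 0, "wy": 0, "wz": 0},
  {"tx": 0, "ty": 0, "tz": -1.2, "wx": 0, "wy": 0, "wz": 0},
  {"tx": 0, "ty": 0, "tz": -1.5, "wx": 0, "wy": 0, "wz": 0},
  {"tx": 0, "ty": 0, "tz": -1.5, "wx": 0, "wy": 0, "wz": 0},
  {"tx": 0, "ty": 0, "tz": -1.2, "wx": 0, "wy": 0, "wz": 0},
  {"tx": 0, "ty": 0, "tz": -0.8, "wx": 0, "wy": 0, "wz": 0},
  {"tx": 0, "ty": 0, "tz": -0.5, "wx": 0, "wy": 0, "wz": 0},
  {"tx": 0, "ty": 0, "tz": 0, "wx": 0, "wy": 0, "wz": 0},
  {"tx": 0, "ty": 0, "tz": 0, "wx": 0, "wy": 0, "wz": 0},
])

```text
time_s: 12.67
tool_pos: [0.5622, 0.0089, 0.265]
orientation: [3.141, 0.002, -0.53]
contact_force: [0.1, -0.0, -1.3]
width: 0.0436
grasp_force: 30.0
```

send_rows([
  {"tx": 0, "ty": 0, "tz": 0, "wx": 0, "wy": 0, "wz": 0},
  {"tx": 0, "ty": 0, "tz": 0, "wx": 0, "wy": 0, "wz": 0},
  {"tx": 0, "ty": 0, "tz": 0, "wx": 0, "wy": 0, "wz": 0},
  {"tx": 0, "ty": 0, "tz": 0, "wx": 0, "wy": 0, "wz": 0},
])

```text
time_s: 13.0
tool_pos: [0.5627, 0.0089, 0.265]
orientation: [3.141, 0.001, -0.53]
contact_force: [0.3, -0.8, -0.1]
width: 0.0431
grasp_force: 30.0
```

Run:
```python
from h import *
cv2.imwrite("pics/c6.png",cv2.resize(read_camera("scene")[80:380,180:500,::-1],(640,600)))
```

```text
(no output)
```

View pics/c6.png

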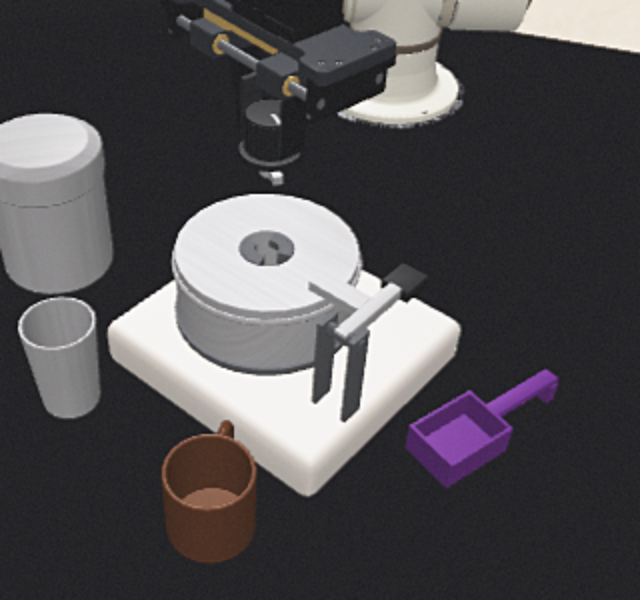

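The cap is in the gripper, clear above the open hub (crop (268,245)). The clamp is down, and the tumbler, cup and scoop are undisturbed. Handing in.

```bash
python3 -c "
from station import *
print(close_job())"
```

```text
the job is handed in; nothing more can be done
None
```

The job is handed in: the clamp is fully down, and the cap was turned loose about 1.0–1.2 rad, counter-clockwise seen from above. It is held still about 10 cm above its seat, and the tumbler, cup and scoop look undisturbed; no verdict was returned.

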